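# Clamp a pad-eye with a click torque wrench

### The arm

A 7-joint arm with a two-finger parallel gripper is mounted at the origin on the work surface. World frame = base frame: x ahead of the robot, y to its left, z up, the work surface at z = 0. Lengths are in mm, angles in rad, forces in N, time in s.
With the tool pointing down it reaches from about 375 to 925 mm from the base axis. Payload 3.1 kg.
Tool frame: the origin (TCP) lies on the centre line of the jaws, within the pads' length; the fingertips stand bot.nose_length ahead of it and the grasp point (between the pads) lies 5 mm behind it (bot.nose_length is the distance from the TCP to the fingertips, in mm); z points along the fingers, y is the line along which they close (so a half turn about z gives the same grasp; the last joint's range is limited). The gripper opens to 85 mm and grips with 20 to 120 N. Pads are 22 mm wide; open, the fingers measure 114 mm over their backs; the gripper's body (76 mm by 85 mm) begins 54 mm behind the grasp point. The pads swing forward as they close: fully open they stand 13 mm farther back than shut.
Start: joints at [-1.284, 0.383, 0.044, 1.598, -0.018, 1.161, -0.05], TCP at [243.971, 602.479, 245.269] pointing down, gripper open.
Joint ranges: [-2.61, 2.61], [-0.41, 2.15], [-1.48, 1.57], [0, 2.5], [-1.57, 4.71], [0.05, 1.97], [-2.85, 2.85]. Speed limits (rad/s): [2.79, 2.79, 3.14, 3.14, 3.14, 3.14, 3.14].

### API

Orientations are given as a 3x3 rotation matrix whose columns are the frame's x, y, z axes.
In Python, from station import bot, vision, close_job gives the robot as it stands.
- The arm moves only by the tool arm_command, never from a script. Its argument "plan" is a list that holds one entry, the list of rows, each a list of 6 numbers: the shift along the world's x, y, z in cm, then the turn, a rotation vector about the world's x, y, z in degrees. In form: [[[tx, ty, tz, ax, ay, az], ...]]. A call has 1 to 10 rows; each row shifts and turns the commanded pose from where the row before left it; what a row does not reach is not made up. A row lasts 1/12 s, in which the tool goes at most 41.7 mm and 7.16 degrees, less where a joint would pass 70% of its speed; a pose out of reach is approached as far as the arm can. A call with a gripper value outside its range is refused whole. "hand" is the closure, from 0 (fully open) to 1 (shut), set as the call begins (left out, the last holds). The fingers move at their own pace and stop on an object; the grip force is fixed at half the most. Time passes only in rows, so rows that do not move let the fingers close. It gives the time, the measured TCP pose, the force, the opening and the grip force at its end, in the units of the state.
- bot.state(): the state, without advancing time (a new reading comes with each control period).
- vision.get_image(name): name is "scene" or "top" or "wrist"; returns the picture (480x640x3 uint8, blue, green, red); there is no depth.
- vision.camera_info(name): a dict with "fx", "fy", "cx", "cy" (pixels), "position" and "attitude" of the camera in the world. Camera axes: x right, y up, looking along -z (the intrinsics and any distortion apply to the point x, -y, -z); pixel columns grow to the right and rows downward; lengths in mm; the calibration is good to about 2 mm. The wrist camera is an equidistant fisheye: a pixel r from the principal point sees the ray r / f radians off the axis. A picture is of the moment at which its call begins: read the wrist's pose just before it. camera_info takes no time and is no camera call; for the wrist camera it gives the pose at the moment of the call.
- close_job(): hands the job in; it is judged then, once.
The state is a dict: "t": time; "qpos": joint angles; "dq": joint speeds; "effort": joint torques, N m; "tcp_pos": TCP position; "tool_rot": TCP orientation; "ft_force": force on the tool from outside, world axes, zero at the start; "wrist_torque": the same for the moment, N m; "opening": finger opening in mm; "gripper_force": force on a finger pad.
Only numpy, scipy, OpenCV 4.12 (cv2) and the standard library are available. Lean on these libraries where they do the work, as an engineer would, in place of code of your own. Each camera call takes 0.05 s, during which the arm holds its last target. There are 200 camera calls.

### The job

Set the loose pad-eye down flat in the nest of the bench fixture and let go of it. Then tighten the fixture's clamp bolt by turning the click-type torque wrench handle clockwise (seen from above) until its joint gives, stop there before the joint bottoms out, and swing the handle back anticlockwise at least 30 degrees and leave it there. Leave everything else on the bench where it stands.

Things in the scene. Friction and masses are not known exactly. Their poses are not given: they have to be found in the camera images.
- lug_center (a point): Centre, 27 mm above the underside, of the loose steel pad-eye (0.2 to 0.33 kg, 54 mm high): base 40 mm (its x) by 50 mm (its y), 12 mm thick, with a round-topped ear on its middle, 12 mm thick along x, 36 mm wide along y, with a dark eye through it along x. z up. Stands on the bench at one of three spots. Pinch the ear from above, fingers closing along x.
- nest (a point): Centre of the floor of the fixture's nest, 16 mm above the bench: a shallow open pocket 44 mm (its x) by 54 mm (its y), walls 12 mm high; z up. The pad-eye sits in it with the ear's width along the nest's y, either way round, with 2 mm play all round.
- fixture: The bench fixture, immovable: dark steel base plate 120 mm (x) by 220 mm (y), 16 mm thick, with the nest, and beside it (100 mm along +y from the nest's centre) an aluminium clamp block with the upright clamp bolt and the wrench on it. Origin: on the bench, on the bolt's axis; z up, axes parallel to the nest's.
- wrench_axis (a point): On the bolt's vertical axis, 70 mm above the bench, mid-height of the wrench's round steel head (42 mm across, 40 mm tall). Its x points out along the head and turns with it. The wrench cannot come off the bolt. Its ratchet drives the bolt clockwise only (seen from above); anticlockwise the wrench swings back freely.
- handle_grip (a point): Middle of the wrench's black round grip, 30 mm diameter, 120 mm long, level, on its axis 70 mm above the bench, free space below; 175 mm from the bolt's axis when the handle is straight, the handle's end 257 mm. x points outward along the handle, z up. It points roughly to the robot's left.
- wrench (a joint): Ratchet angle of the wrench on the bolt, rad: 0 = ratchet taken up (down to -0.05 under load), further clockwise turning drives the bolt; grows as the wrench swings back anticlockwise (easy, stays where left, at most 1.3). Where in the swing it reaches 0 differs each time, as does how far the bolt still turns before it is tight (some 0.1 to 0.3 rad).
- handle (a joint): Breakaway joint of the wrench, 35 mm out from the bolt axis, rad: 0 = straight (spring-held); grows as the handle gives and bends clockwise against the head. It gives at about 11 N across the middle of the grip, then the force drops (about 9 N at 0.10, 6 N at 0.28). Over 0.10 is clicked; never go over 0.30 (bottoms at 0.36: over-tightened). Springs straight when eased off.
- big_bolt_top (a point): Bystander: a large steel hex bolt standing on its head, 42 mm across, 69 mm high; the point is on its top.
- hub_top (a point): Bystander: a dark steel flanged hub, 60 mm across, 42 mm high; the point is on its top.
- collar: Bystander: a steel ring 48 mm across, 18 mm high; origin at its underside's centre.
- oil_can: Bystander: a grey can 52 mm across, 150 mm high; origin at its underside's centre.
- drawer: Bystander: a clear plastic parts drawer, 100 x 140 x 45 mm; origin at its underside's centre.
There are look-alikes about, which are no part of the job. Leave any blue look-alike of the part that bears lug_center alone.

How it is judged (in metres and radians):
On the way, in this order (a step that is already met when the one before it is completed fails the run):
1. the pad-eye sits flat on the nest's floor, let go (horizontal distance between lug_center and nest below 0.004 m and z of lug_center in the frame of nest between 0.025 and 0.03 m and angle between lug_center's own z axis and vertical below 0.06 rad and angle between the y axis of lug_center and the y axis of nest, either way round below 0.12 rad and contact force between the fingers and lug below 0.1 N), for 0.2 s.
2. the wrench's joint gives at its set torque (bent over 0.10 rad), the ratchet driving the bolt and the pad-eye in the nest (horizontal distance between lug_center and nest below 0.004 m and z of lug_center in the frame of nest between 0.025 and 0.03 m and angle between lug_center's own z axis and vertical below 0.06 rad and angle between the y axis of lug_center and the y axis of nest, either way round below 0.12 rad and value of joint handle above 0.1 rad and value of joint wrench below 0.06 rad), for 0.05 s.
3. the wrench is swung back anticlockwise by over 0.3 rad, its joint straight again (horizontal distance between lug_center and nest below 0.004 m and z of lug_center in the frame of nest between 0.025 and 0.03 m and angle between lug_center's own z axis and vertical below 0.06 rad and angle between the y axis of lug_center and the y axis of nest, either way round below 0.12 rad and value of joint wrench above 0.3 rad and value of joint handle below 0.05 rad), for 0.1 s.
At the end, for the whole second after the job is handed in: Pad-eye resting in the nest: centre within 4 mm sideways of the nest's, 25-30 mm above its floor, tilt under 0.06 rad, its y along the nest's y within 0.12 rad either way round; wrench swung back over 0.3 rad from where its ratchet takes up, its joint under 0.05 rad, at rest (all of step 3 and velocity of joint wrench between -0.05 and 0.05 rad/s); the robot touches nothing.
It fails at once if the wrench's breakaway joint is driven on past the click to over 0.30 rad (over-tightened) (value of joint handle above 0.3 rad).
It fails at once if a bystander is moved by over 25 mm (distance of any of big_bolt_top, hub_top, collar, oil_can, drawer from where it was at the start of the episode above 0.025 m).
It also fails if it takes over 72 s, if anything falls off the work surface, if the arm or the gripper's body presses on something with over 40 N, if the wrist force passes 120 N, or if a joint passes its speed limit or range.

## Working session

There is one attempt and no reset: what is moved stays moved. The work goes in short steps, Python scripts to look and compute and a tool call to move; the robot and the scene stay as the last step left them, time stands still between calls to the robot, and variables do not carry over. Pictures are saved under pics/ and viewed, at most 10 in all, crops included, and the job is handed in when it is done.

Besides the shell and the picture viewer there is one more tool, called as name(argument=value, ...), one argument or row to a line, values as JSON. arm_command: Moves the arm, as the interface text tells. Its arguments: {"type":"object","properties":{"plan":{"type":"array"},"hand":{"type":"number"}},"required":["plan"]}

```bash
mkdir -p pics; python3 - <<'E'
from station import bot,vision
import cv2
for n in("scene","top"):
    i=vision.get_image(n); cv2.imwrite(f"pics/{n}0.png",i)
    c=vision.camera_info(n); print(n,c)
s=bot.state();print(s['t'],s['tcp_pos'],s['tool_rot'],s['opening'],bot.nose_length,s['ft_force'])
print(vision.camera_info("wrist"))
E
```

```text
scene {'fx': 604.4718856628297, 'fy': 604.4718856628297, 'cx': 316.9282981549187, 'cy': 232.05876861319268, 'position': array([1269.18282937, -756.89362841, 1010.37757902]), 'attitude': array([[ 0.71459155, -0.48713101,  0.50205806],
       [ 0.69951429,  0.49120993, -0.51903041],
       [ 0.0062199 ,  0.72209153,  0.69176956]])}
top {'fx': 483.3621744185194, 'fy': 483.3621744185194, 'cx': 319.0971031230518, 'cy': 240.135441975608, 'position': array([ 444.26910238,  -68.46739326, 1022.69649047]), 'attitude': array([[ 0.02779813,  0.98568341, -0.16629936],
       [-0.99956537,  0.02577595, -0.0143063 ],
       [-0.00981496,  0.16662477,  0.98597153]])}
0.1 [243.69533547 601.6769581  243.98737131] [[-9.26870763e-01  3.75379732e-01 -8.03795580e-04]
 [ 3.75380573e-01  9.26867913e-01 -2.30146913e-03]
 [-1.18912532e-04 -2.43489369e-03 -9.99997029e-01]] 85.263550324159 14.0 [0.14289236 0.23425066 0.06020631]
{'fx': 371.64829954431775, 'fy': 371.64829954431775, 'cx': 317.0275707384542, 'cy': 237.50572811193885, 'position': array([175.72829286, 630.23908035, 372.96646972]), 'attitude': array([[ 0.3763625 , -0.88733472, -0.26643643],
       [ 0.92646918,  0.35969391,  0.11079326],
       [-0.00247514, -0.28854357,  0.95746357]])}
```

View pics/top0.png

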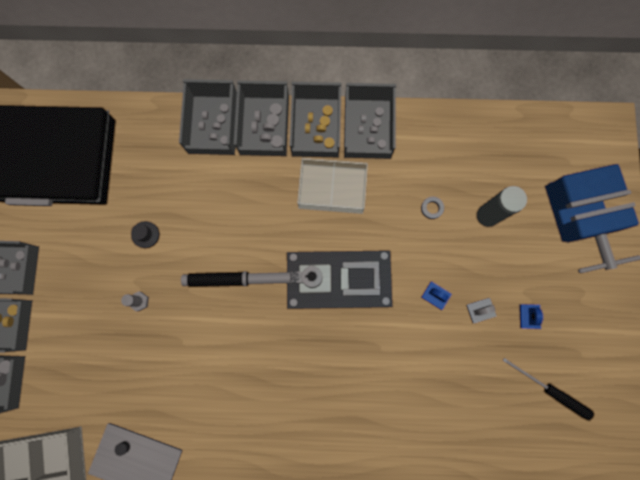

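View pics/scene0.png

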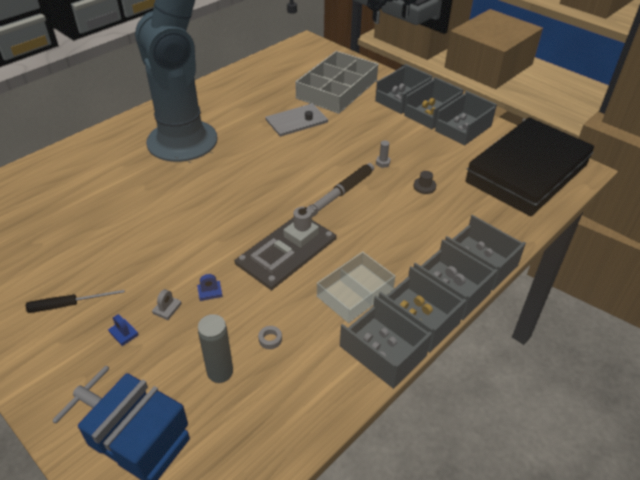

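The top view shows three pad-eye shapes: blue at (436,295), grey steel at (481,311) and blue at (531,316). Grey fits, since the part is steel and the blue look-alikes are to be left alone. The nest is near (360,279), the bolt near (312,277) and the grip near (215,279). I'll confirm with enlarged crops.

```bash
cat > h.py <<'E'
import numpy as np,cv2
from station import bot,vision
def ray(n,u,v,c=None):
    c=c or vision.camera_info(n)
    x,y=(u-c['cx'])/c['fx'],(v-c['cy'])/c['fy']
    if n=='wrist':
        r=np.hypot(x,y); k=np.tan(r)/r if r>1e-9 else 1; x*=k;y*=k
    return c['position'],c['attitude']@np.array([x,-y,-1.])
def onz(n,u,v,z,c=None):
    p,d=ray(n,u,v,c); return (p+d*(z-p[2])/d[2]).round(1)
def proj(n,P,c=None):
    c=c or vision.camera_info(n)
    q=c['attitude'].T@(np.array(P,float)-c['position']); x,y=q[0]/-q[2],-q[1]/-q[2]
    if n=='wrist':
        r=np.hypot(x,y); k=np.arctan(r)/r; x*=k;y*=k
    return np.array([c['cx']+c['fx']*x,c['cy']+c['fy']*y]).round(1)
E
python3 - <<'E'
from h import *
t=cv2.imread("pics/top0.png")
a=cv2.resize(t[285:345,415:555],(800,343),interpolation=cv2.INTER_CUBIC)
b=cv2.resize(t[240:315,280:400],(400,250),interpolation=cv2.INTER_CUBIC)
s=cv2.imread("pics/scene0.png")
c=cv2.resize(s[275:325,140:220],(400,250),interpolation=cv2.INTER_CUBIC)
cv2.imwrite("pics/c1.png",np.vstack([a,np.hstack([b,c])]))
print('lug top z54',onz('top',483,311,50),'base z12',onz('top',481,311,12))
print('nest',onz('top',361,279,22),'bolt',onz('top',312,277,90),'grip',onz('top',215,280,70), 'end',onz('top',183,280,70))
E
```

```text
lug top z54 [ 474.2 -383.6   50. ] base z12 [ 475.3 -391.8   12. ]
nest [ 533.8 -142.9   22. ] bolt [529.  -43.2  90. ] grip [519.7 148.7  70. ] end [518.  212.1  70. ]
```

View pics/c1.png

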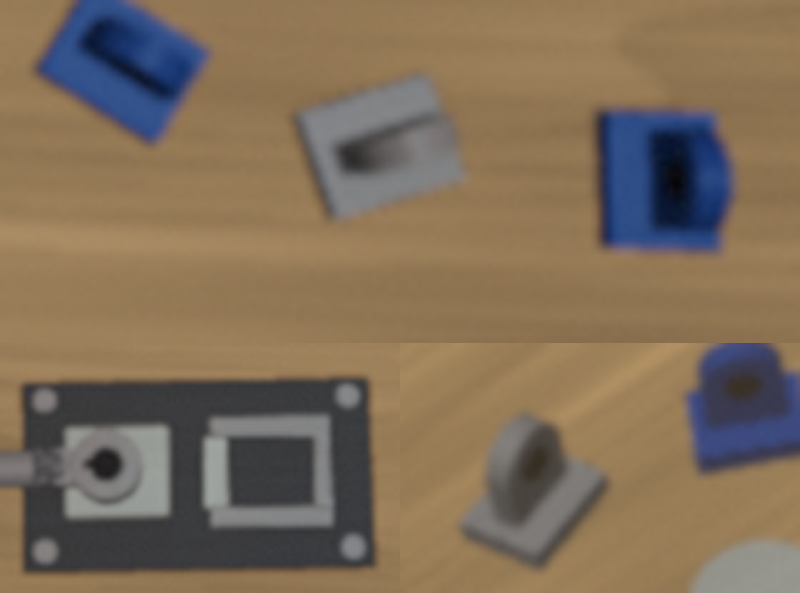

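Grey pad-eye confirmed: its square base corners and ear are clear at about (481,311), and the nest's pocket is sharp. I'll solve positions and yaws from the corners.

```bash
python3 - <<'E'
from h import *
def A(pts,o,s,z): return np.array([onz('top',o[0]+(u+.5)/s-.5,o[1]+(v+.5)/s-.5,z) for u,v in pts])
def rep(n,P):
    d=lambda a,b:np.hypot(*(P[b]-P[a])[:2]).round(1)
    e=[P[1]-P[0],P[2]-P[3]]; 
    print(n,P[:,:2].tolist(),'cen',P.mean(0).round(1),'sides',d(0,1),d(1,2),d(2,3),d(3,0),'yaw of long edge',[np.degrees(np.arctan2(x[1],x[0])).round(1) for x in e],[np.degrees(np.arctan2(x[1],x[0])).round(1) for x in (P[0]-P[3],P[1]-P[2])])
L=[(297,115),(422,74),(466,180),(332,218)]
rep('lug',A(L,(415,285),5.714,12))
rep('plate',A([(23,385-343),(368,379-343),(373,565-343),(25,571-343)],(280,240),3.333,16))
rep('screws',A([(43,400-343),(347,395-343),(352,547-343),(45,551-343)],(280,240),3.333,18))
rep('floor',A([(228,437-343),(313,434-343),(315,508-343),(229,509-343)],(280,240),3.333,16))
# scene-camera cross check: colour segment, print bounding of predicted centers
for n,P in(('lugtop',(474.5,-390,54)),('nest',(534,-143,16))): print(n,proj('scene',P),proj('top',P))
E
```

```text
lug [[487.3, -362.4], [503.3, -407.9], [465.8, -422.6], [450.9, -374.1]] cen [ 476.8 -391.8   12. ] sides 48.2 40.3 50.7 38.2 yaw of long edge [np.float64(-70.6), np.float64(-72.9)] [np.float64(17.8), np.float64(21.4)]
plate [[586.4, 13.9], [596.0, -203.6], [479.8, -207.1], [470.2, 8.1]] cen [533.1 -97.2  16. ] sides 217.7 116.3 215.4 116.3 yaw of long edge [np.float64(-87.5), np.float64(-87.4)] [np.float64(2.9), np.float64(1.7)]
screws [[576.9, 0.8], [585.2, -190.2], [490.4, -193.8], [482.7, -3.9]] cen [533.8 -96.8  18. ] sides 191.2 94.9 190.1 94.3 yaw of long edge [np.float64(-87.5), np.float64(-87.7)] [np.float64(2.9), np.float64(2.2)]
floor [[556.9, -116.0], [560.2, -169.3], [514.0, -170.9], [511.9, -117.5]] cen [ 535.8 -143.4   16. ] sides 53.4 46.2 53.4 45.0 yaw of long edge [np.float64(-86.5), np.float64(-87.7)] [np.float64(1.9), np.float64(2.0)]
lugtop [163.7 291.6] [486.9 310.9]
nest [272.1 257.7] [360.8 279.1]
```

arm_command(
  plan=[
    [[3, -2.5, 0, 0, 0, -5], [3, -2.5, 0, 0, 0, -5], [3, -2.5, 0, 0, 0, -5], [3, -2.5, 0, 0, 0, -5], [3, -2.5, 0, 0, 0, -5], [3, -2.5, 0, 0, 0, -5], [3, -2.5, 0, 0, 0, -5], [2, -3, 0, 0, 0, -5], [0, -3.5, 0, 0, 0, -5], [0, -3.5, 0, 0, 0, -4]],
  ],
)

```text
t: 0.93
tcp_pos: [475.2, 325.0, 244.6]
tool_rot: [[-0.319, 0.948, -0.0], [0.948, 0.319, -0.001], [-0.001, -0.0, -1.0]]
ft_force: [0.2, 0.1, 0.5]
opening: 85.3
gripper_force: 0.0
```

arm_command(
  plan=[
    [[0, -3.5, 0, 0, 0, 0], [0, -3.5, 0, 0, 0, 0], [0, -3.5, 0, 0, 0, 0], [0, -3.5, 0, 0, 0, 0], [0, -3.5, 0, 0, 0, 0], [0, -3.5, 0, 0, 0, 0], [0, -3.5, 0, 0, 0, 0], [0, -3.5, 0, 0, 0, 0], [0, -3.5, 0, 0, 0, 0], [0, -3.5, 0, 0, 0, 0]],
  ],
)

```text
t: 1.77
tcp_pos: [473.2, -24.2, 245.0]
tool_rot: [[-0.325, 0.946, -0.001], [0.946, 0.325, 0.0], [0.001, -0.0, -1.0]]
ft_force: [0.8, 0.5, -0.1]
opening: 85.4
gripper_force: 0.0
```

arm_command(
  plan=[
    [[0, -3.5, 0, 0, 0, 0], [0, -3.5, 0, 0, 0, 0], [0, -3.5, 0, 0, 0, 0], [0, -3.5, 0, 0, 0, 0], [0, -3.5, 0, 0, 0, 0], [0, -3.5, 0, 0, 0, 0], [0, -3.0, 0, 0, 0, 0], [0, -2.5, 0, 0, 0, 0], [0, 0, 0, 0, 0, 0], [0, 0, 0, 0, 0, 0]],
  ],
)

```text
t: 2.6
tcp_pos: [472.8, -289.3, 244.9]
tool_rot: [[-0.321, 0.947, -0.001], [0.947, 0.321, -0.001], [-0.0, -0.001, -1.0]]
ft_force: [-0.6, 0.7, 0.5]
opening: 85.6
gripper_force: 0.0
```

arm_command(
  plan=[
    [[0.2, -3.4, -1, 0, 0, 0], [0.1, -3.4, -2, 0, 0, 0], [0.1, -3.4, -2, 0, 0, 0], [0, 0, -2, 0, 0, 0], [0, 0, -1.5, 0, 0, 0], [0, 0, 0, 0, 0, 0], [0, 0, 0, 0, 0, 0]],
  ],
)

```text
t: 3.18
tcp_pos: [478.2, -386.9, 158.9]
tool_rot: [[-0.327, 0.945, -0.002], [0.945, 0.327, 0.003], [0.004, -0.001, -1.0]]
ft_force: [-0.6, -0.1, 1.1]
opening: 85.5
gripper_force: 0.0
```

```bash
python3 - <<'E'
from h import *
s=bot.state();c=vision.camera_info('wrist');i=vision.get_image('wrist')
cv2.imwrite('pics/w1.png',i);print(s['t'],s['tcp_pos'],c['position'])
import pickle;pickle.dump(c,open('w1.pkl','wb'))
for P in((477,-392,54),(477,-392,12),s['tcp_pos']):print(proj('wrist',P,c))
E
```

```text
3.1833 [ 478.17732284 -386.94900156  158.91622066] [ 454.66056263 -317.06783036  288.15780713]
[312.8 249.6]
[313.5 232.4]
[316.3 322.6]
```

View pics/w1.png

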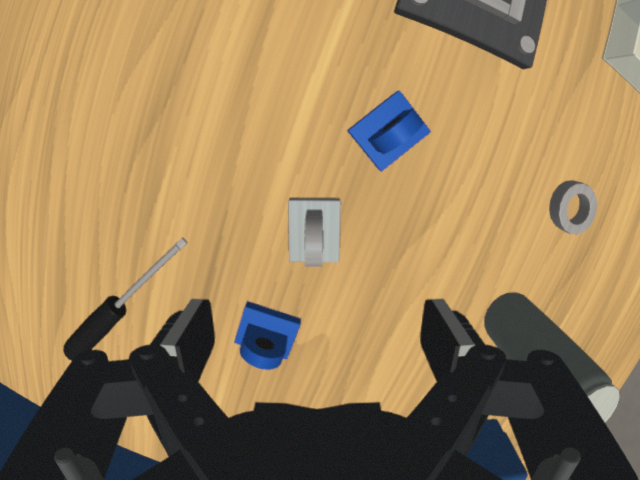

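The wrist view shows the grey pad-eye at (314,230), square to the jaws, with its ear top at about (314,235). Blue look-alikes are at (389,130) and (267,335), and the oil can at (545,340) is clear of the descent.

```bash
python3 - <<'E'
from h import *
import pickle;c=pickle.load(open('w1.pkl','rb'))
P=np.array([onz('wrist',u,v,12,c) for u,v in((289,198),(340,198),(340,262),(290,262))])
print(P.tolist(),P.mean(0));f=lambda a,b:(np.hypot(*(P[b]-P[a])[:2]),np.degrees(np.arctan2(*(P[b]-P[a])[[1,0]])))
print(f(0,1),f(1,2),f(3,2),f(0,3))
print('ear mid, z54',onz('wrist',314.5,237,54,c),onz('wrist',314,265,12,c))
print('can',onz('top',490,222,0),'collar',onz('top',432,208,9))
E
```

```text
[[450.8, -372.5, 12.0], [487.2, -359.9, 12.0], [504.8, -408.2, 12.0], [467.3, -421.2, 12.0]] [ 477.525 -390.45    12.   ]
(np.float64(38.51908617815328), np.float64(19.093492000485657)) (np.float64(51.406711624067164), np.float64(-69.9788042169581)) (np.float64(39.68941924493227), np.float64(19.119726329931154)) (np.float64(51.41925709303859), np.float64(-71.28315539748455))
ear mid, z54 [ 475.3 -383.4   54. ] [ 486.1 -417.3   12. ]
can [ 665.9 -420.2    0. ] collar [ 691.5 -294.     9. ]
```

arm_command(
  plan=[
    [[-0.1, -0.4, -2, 0, 0, 0], [0, 0, -2.5, 0, 0, 0], [0, 0, -2.5, 0, 0, 0], [0, 0, -2, 0, 0, 0], [0, 0, -1.5, 0, 0, 0], [0, 0, -1, 0, 0, 0], [0, 0, -0.5, 0, 0, 0], [0, 0, 0, 0, 0, 0], [0, 0, 0, 0, 0, 0]],
  ],
)

```text
t: 3.98
tcp_pos: [477.7, -394.0, 41.3]
tool_rot: [[-0.325, 0.946, 0.001], [0.946, 0.325, -0.001], [-0.001, 0.001, -1.0]]
ft_force: [-0.2, 0.3, -0.2]
opening: 85.2
gripper_force: 0.0
```

arm_command(
  plan=[
    [[0, 0.25, -0.4, 0, 0, 0], [0, 0, -0.3, 0, 0, 0], [0, 0, 0, 0, 0, 0]],
  ],
)

```text
t: 4.23
tcp_pos: [477.1, -390.6, 33.2]
tool_rot: [[-0.325, 0.946, 0.0], [0.946, 0.325, 0.0], [0.0, 0.0, -1.0]]
ft_force: [-0.7, 0.4, -0.9]
opening: 85.1
gripper_force: 0.0
```

arm_command(
  plan=[
    [[0, 0, 0, 0, 0, 0], [0, 0, 0, 0, 0, 0], [0, 0, 0, 0, 0, 0], [0, 0, 0, 0, 0, 0], [0, 0, 0, 0, 0, 0], [0, 0, 0, 0, 0, 0], [0, 0, 0, 0, 0, 0], [0, 0, 0, 0, 0, 0], [0, 0, 0, 0, 0, 0], [0, 0, 0, 0, 0, 0]],
  ],
  hand=1,
)

```text
t: 5.07
tcp_pos: [477.0, -391.3, 33.4]
tool_rot: [[-0.325, 0.946, 0.0], [0.946, 0.325, -0.0], [-0.0, 0.0, -1.0]]
ft_force: [0.7, 0.3, 1.6]
opening: 11.1
gripper_force: 58.8
```

arm_command(
  plan=[
    [[0, 0, 1.5, 0, 0, 0], [0, 0, 2.5, 0, 0, 0], [0, 0, 3, 0, 0, 0], [0, 0, 3, 0, 0, 0], [0.4, 1.5, 1.5, 0, 0, -3], [0.8, 3, 0, 0, 0, -3.5], [0.8, 3, 0, 0, 0, -3], [0.8, 3, 0, 0, 0, -3.5], [0.8, 3, 0, 0, 0, -3.5], [0.4, 1.5, 0, 0, 0, 0]],
  ],
)

```text
t: 5.9
tcp_pos: [518.1, -234.9, 147.9]
tool_rot: [[-0.046, 0.999, -0.001], [0.999, 0.046, 0.005], [0.005, -0.001, -1.0]]
ft_force: [0.8, 0.8, -3.5]
opening: 11.1
gripper_force: 58.7
```

arm_command(
  plan=[
    [[0.3, 1, 0, 0, 0, 0], [0, 0, 0, 0, 0, 0], [0, 0, 0, 0, 0, 0], [0, 0, 0, 0, 0, 0]],
  ],
)

```text
t: 6.23
tcp_pos: [519.0, -233.3, 148.7]
tool_rot: [[-0.04, 0.999, -0.0], [0.999, 0.04, -0.002], [-0.002, -0.0, -1.0]]
ft_force: [-0.2, -0.1, -2.0]
opening: 11.5
gripper_force: 58.7
```

```bash
python3 - <<'E'
from h import *
s=bot.state();c=vision.camera_info('wrist');i=vision.get_image('wrist')
cv2.imwrite('pics/w2.png',i);print(s['t'],s['tcp_pos'],s['opening'],c['position'])
import pickle;pickle.dump(c,open('w2.pkl','wb'))
E
```

```text
6.2333 [ 519.01856    -233.2820435   148.67703373] 11.534097338625106 [ 516.37993571 -158.80237283  277.54474034]
```

View pics/w2.png

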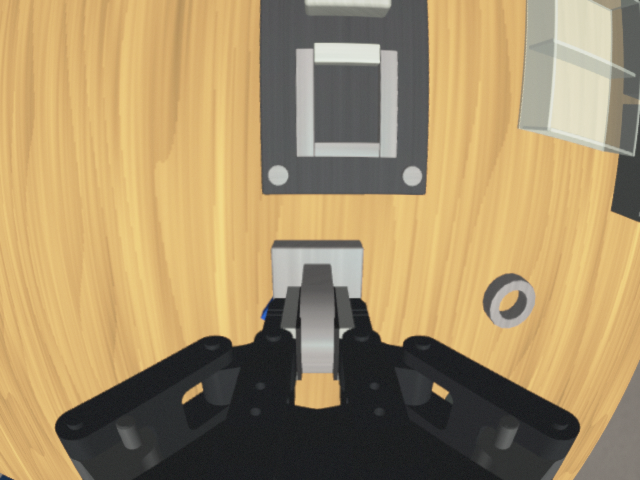

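The wrist view shows the held pad-eye (base far edge at row 247, columns 272–362) and the nest ahead of it, aligned. The floor's far corners are at (314,62) and (380,62), and the near wall's inner top edge is at row 143.

```bash
python3 - <<'E'
from h import *
import pickle;c=pickle.load(open('w2.pkl','rb'))
W=lambda u,v,z:onz('wrist',u,v,z,c)
print('floor far',W(314,62,16),W(380,62,16),'near inner top',W(315,143,28),W(380,143,28),'near outer',W(296,157,28),W(397,157,28))
print('inner side walls top mid',W(314,105,28),W(380,105,28),'outer',W(296.5,105,28),W(397.5,105,28))
print('plate near corners',W(262,194,16),W(426,194,16),'screws',W(278,176,18),W(412,176,18))
print('lug base far edge',W(273,248,127),W(362,248,127), 'front top edge',W(273,241,127),W(362,241,127))
E
```

```text
floor far [ 512.2 -112.    16. ] [ 558.  -109.1   16. ] near inner top [ 515.2 -169.    28. ] [ 558.7 -166.7   28. ] near outer [ 502.8 -178.8   28. ] [ 571.  -175.4   28. ]
inner side walls top mid [ 513.5 -143.5   28. ] [ 557.3 -140.9   28. ] outer [ 502.  -143.8   28. ] [ 569.2 -139.9   28. ]
plate near corners [ 478.4 -207.1   16. ] [ 597.8 -201.7   16. ] screws [ 490.  -193.4   18. ] [ 585.3 -188.9   18. ]
lug base far edge [ 499.3 -209.9  127. ] [ 537.5 -208.4  127. ] front top edge [ 499.3 -206.8  127. ] [ 537.2 -205.3  127. ]
```

```bash
python3 - <<'E'
from h import *
i=cv2.imread('pics/w2.png')
cv2.imwrite('pics/c2.png',cv2.resize(i[0:200,250:450],(600,600),interpolation=cv2.INTER_CUBIC))
g=cv2.cvtColor(i,cv2.COLOR_BGR2GRAY).astype(int)
print('col',g[36:72,340:355].mean(1).round().astype(int).tolist());print(g[136:164,340:355].mean(1).round().astype(int).tolist())
t=cv2.cvtColor(cv2.imread('pics/top0.png'),cv2.COLOR_BGR2GRAY)
print('top',t[274:284,334:388].mean(0).round().astype(int).tolist())
E
```

```text
col [87, 87, 87, 88, 88, 88, 112, 186, 220, 224, 225, 226, 227, 226, 226, 226, 227, 226, 225, 225, 225, 225, 227, 230, 231, 220, 170, 128, 118, 104, 91, 88, 88, 88, 88, 88]
[89, 90, 89, 89, 89, 93, 131, 176, 190, 192, 192, 190, 191, 192, 195, 196, 197, 199, 201, 196, 168, 98, 89, 90, 90, 90, 91, 91]
top [59, 60, 59, 60, 58, 59, 84, 129, 156, 161, 160, 159, 156, 138, 100, 66, 58, 59, 60, 59, 60, 59, 59, 59, 59, 59, 59, 59, 59, 59, 59, 59, 59, 60, 58, 59, 59, 59, 57, 71, 104, 128, 133, 131, 119, 94, 67, 59, 59, 59, 60, 60, 60, 60]
```

View pics/c2.png

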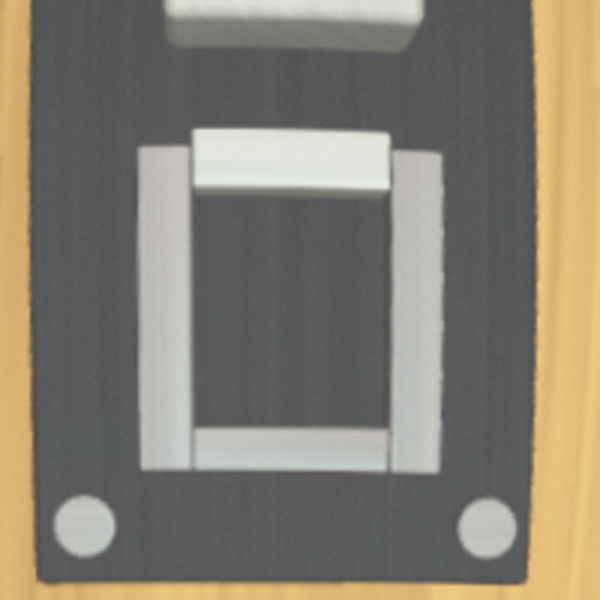

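The crop shows the nest's +y wall is a light pad with its inner face at rows 62–65.5. The −y wall's inner edge is at row 142.2, and the side walls' inner edges are at columns 314 and 380.

```bash
python3 - <<'E'
from h import *
import pickle;c=pickle.load(open('w2.pkl','rb'))
W=lambda u,v,z:onz('wrist',u,v,z,c)
a,b,n=W(347,65.5,16),W(347,62.3,28),W(347,142.2,28)
print('wrist',a,b,n,'mid',(a+n)/2,(b+n)/2)
p,q=onz('top',348,279,28),onz('top',373.7,279,16)
print('top',p,q,(p+q)/2)
# side walls: inner edges in crop (193..390 at far, 190..391 mid)
print(W(250+191.5/3,300/3,28),W(250+391/3,300/3,28))
E
```

```text
wrist [ 535.  -113.4   16. ] [ 534.1 -113.3   28. ] [ 536.4 -167.5   28. ] mid [ 535.7  -140.45   22.  ] [ 535.25 -140.4    28.  ]
top [ 532.5 -115.8   28. ] [ 535.  -169.8   16. ] [ 533.75 -142.8    22.  ]
[ 513.3 -140.1   28. ] [ 557.3 -137.5   28. ]
```

arm_command(
  plan=[
    [[0.4, 2, 0, 0, 0, 0], [0.4, 2.4, 0, 0, 0, 0], [0.4, 2.4, 0, 0, 0, 0], [0.4, 2.4, 0, 0, 0, 0], [0, 0, -1.5, 0, 0, 0], [0, 0, -2, 0, 0, 0], [0, 0, -2, 0, 0, 0], [0, 0, -1.5, 0, 0, 0], [0, 0, 0, 0, 0, 0], [0, 0, 0, 0, 0, 0]],
  ],
)

```text
t: 7.12
tcp_pos: [534.9, -140.9, 77.8]
tool_rot: [[-0.04, 0.999, -0.002], [0.999, 0.04, -0.001], [-0.001, -0.002, -1.0]]
ft_force: [0.2, -0.6, -2.5]
opening: 11.1
gripper_force: 58.6
```

```bash
python3 - <<'E'
from h import *
s=bot.state();print(s['t'],s['tcp_pos'],s['tool_rot'][:,1])
T=vision.get_image('top');S=vision.get_image('scene');c=vision.camera_info('wrist');w=vision.get_image('wrist')
for n,i in(('t3',T),('s3',S),('w3',w)):cv2.imwrite(f'pics/{n}.png',i)
import pickle;pickle.dump(c,open('w3.pkl','wb'))
a=cv2.resize(S[215:290,220:320],(400,300),interpolation=cv2.INTER_CUBIC)
b=cv2.resize(T[240:315,310:410],(400,300),interpolation=cv2.INTER_CUBIC)
cc=cv2.resize(w[150:390,160:480],(400,300))
cv2.imwrite('pics/c3.png',np.vstack([np.hstack([a,b]),np.hstack([cc,cc*0])]))
E
```

```text
7.1167 [ 534.85601234 -140.86111513   77.82130847] [ 0.99920051  0.03992421 -0.00209622]
```

View pics/c3.png

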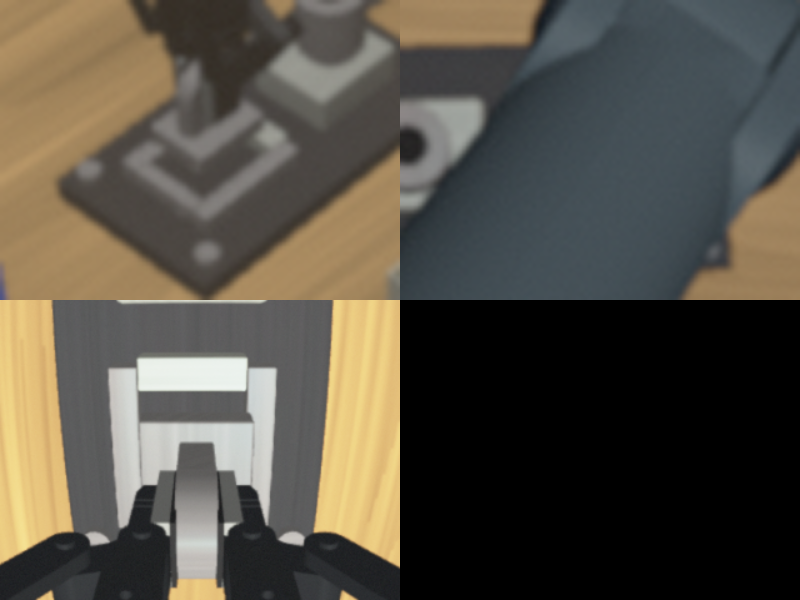

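The pad-eye hangs just above the nest. In the wrist crop its base front edge is at row 422, columns 140–253, and the pad wall's edge is at row 391, columns 137–248.

```bash
python3 - <<'E'
from h import *
import pickle;c=pickle.load(open('w3.pkl','rb'))
w=cv2.cvtColor(cv2.imread('pics/w3.png'),cv2.COLOR_BGR2GRAY).astype(int)
for r in (205,225,250): print(r,'L',w[r-1:r+2,240:285].mean(0).astype(int).tolist(),'R',w[r-1:r+2,345:390].mean(0).astype(int).tolist())
print('cols',w[190:256,290:300].mean(1).astype(int).tolist())
W=lambda u,v,z:onz('wrist',160+u/1.25,150+(v-300)/1.25,z,c)
print('lug top edge',W(140,422,56.4),W(253,422,56.4),'bottom',W(145,414,44.4),W(250,414,44.4))
print('wall',W(137,391,28),W(248,391,28))
E
```

```text
205 L [92, 92, 93, 94, 93, 98, 120, 159, 169, 169, 171, 171, 172, 174, 175, 177, 178, 179, 181, 183, 184, 186, 187, 186, 187, 188, 187, 186, 170, 153, 197, 230, 237, 238, 238, 238, 238, 238, 238, 238, 238, 238, 238, 238, 238] R [238, 239, 239, 238, 239, 239, 239, 238, 238, 238, 238, 232, 199, 156, 174, 188, 191, 190, 190, 191, 193, 193, 193, 193, 193, 193, 194, 195, 196, 196, 195, 195, 195, 193, 190, 172, 130, 99, 94, 93, 93, 93, 93, 92, 94]
225 L [90, 91, 93, 94, 94, 95, 100, 133, 184, 197, 199, 197, 199, 201, 205, 205, 206, 207, 208, 211, 212, 213, 214, 215, 216, 216, 216, 214, 205, 175, 130, 98, 92, 94, 92, 93, 92, 91, 92, 92, 93, 92, 94, 93, 94] R [92, 94, 93, 93, 93, 94, 94, 95, 96, 94, 91, 91, 109, 164, 202, 211, 209, 210, 210, 210, 212, 211, 212, 212, 213, 213, 215, 215, 216, 216, 216, 215, 215, 214, 205, 168, 105, 94, 94, 93, 94, 93, 93, 94, 93]
250 L [91, 89, 89, 91, 93, 94, 94, 93, 119, 177, 198, 196, 194, 196, 199, 200, 202, 202, 204, 204, 206, 209, 211, 212, 213, 213, 215, 213, 212, 201, 166, 157, 184, 199, 201, 203, 204, 205, 206, 206, 206, 206, 206, 207, 207] R [208, 208, 208, 207, 208, 208, 207, 207, 207, 207, 208, 208, 209, 210, 210, 209, 204, 190, 190, 206, 209, 210, 209, 208, 210, 212, 213, 214, 214, 214, 215, 213, 209, 190, 142, 100, 95, 94, 94, 93, 93, 93, 94, 94, 93]
cols [93, 95, 108, 110, 111, 132, 189, 228, 237, 237, 237, 238, 239, 239, 239, 238, 238, 238, 238, 238, 238, 237, 236, 236, 236, 236, 235, 237, 239, 239, 240, 234, 194, 105, 92, 92, 93, 93, 93, 93, 92, 93, 92, 92, 92, 92, 92, 93, 91, 92, 90, 90, 91, 90, 90, 90, 98, 125, 163, 197, 207, 208, 208, 207, 207, 207]
lug top edge [ 516.4 -117.7   56.4] [ 555.5 -116.1   56.4] bottom [ 516.9 -118.5   44.4] [ 555.9 -117.    44.4]
wall [ 511.9 -114.1   28. ] [ 556.6 -112.4   28. ]
```

arm_command(
  plan=[
    [[-0.07, 0.13, -0.5, 0, 0, 0], [0, 0, -0.5, 0, 0, 0], [0, 0, -0.4, 0, 0, 0], [0, 0, -0.3, 0, 0, 0], [0, 0, 0, 0, 0, 0], [0, 0, 0, 0, 0, 0]],
  ],
)

```text
t: 7.77
tcp_pos: [535.1, -137.4, 61.3]
tool_rot: [[-0.043, 0.999, -0.001], [0.999, 0.043, 0.001], [0.001, -0.001, -1.0]]
ft_force: [-1.0, 1.1, 0.3]
opening: 11.2
gripper_force: 59.4
```

```bash
python3 - <<'E'
from h import *
import pickle
for k in range(4):
    c=vision.camera_info('wrist');w=vision.get_image('wrist');s=bot.state();print(s['tcp_pos'].round(1),s['ft_force'].round(1))
S=vision.get_image('scene')
pickle.dump(c,open('w4.pkl','wb'));cv2.imwrite('pics/w4.png',w)
cv2.imwrite('pics/c4.png',np.hstack([cv2.resize(w[170:290,230:400],(510,360),interpolation=cv2.INTER_CUBIC),cv2.resize(S[225:285,240:300],(290,360),interpolation=cv2.INTER_CUBIC)]))
E
```

```text
[ 535.1 -137.4   61.3] [-1.3  0.7  0.3]
[ 535.1 -137.4   61.3] [-0.4  0.6  0.9]
[ 535.1 -137.4   61.2] [-0.2  1.2  0.5]
[ 535.1 -137.4   61.3] [-1.   0.7  0.1]
```

View pics/c4.png

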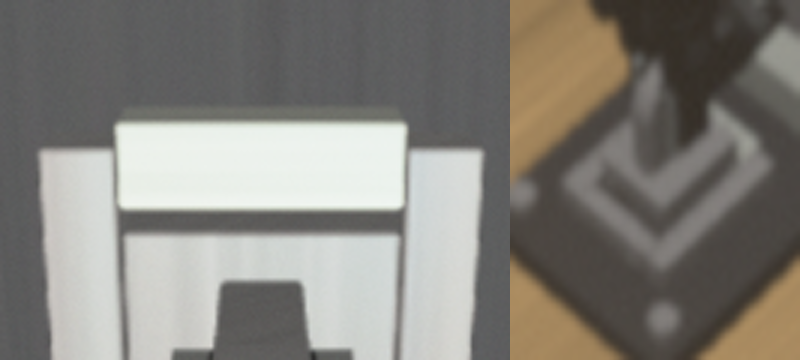

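```bash
python3 - <<'E'
from h import *
import pickle;c=pickle.load(open('w4.pkl','rb'))
w=cv2.cvtColor(cv2.imread('pics/w4.png'),cv2.COLOR_BGR2GRAY).astype(int)
print(w[234:256,300:345:1][:, :12].mean(1).astype(int).tolist())
W=lambda u,v,z:onz('wrist',230+(u+.5)/3-.5,170+(v+.5)/3-.5,z,c)
print('wall',W(118,211,28),W(405,211,28));print('lug top edge',W(124,235,39.9),W(400,235,39.9));print('side L/R wall at row300',W(116,300,28),W(408,300,28),'lug',W(125,300,39.9),W(400,300,39.9))
s=bot.state();print(c['position'],s['tool_rot'])
E
```

```text
[238, 239, 240, 240, 237, 201, 131, 94, 91, 91, 91, 92, 101, 129, 168, 201, 209, 210, 210, 210, 210, 210]
wall [ 512.2 -114.3   28. ] [ 556.1 -112.4   28. ]
lug top edge [ 514.5 -114.1   39.9] [ 553.9 -112.4   39.9]
side L/R wall at row300 [ 511.8 -129.    28. ] [ 557.8 -127.    28. ] lug [ 514.7 -124.1   39.9] [ 554.7 -122.4   39.9]
[532.33653693 -63.24607407 190.29700066] [[-4.30625224e-02  9.99072322e-01 -3.39143354e-04]
 [ 9.99072252e-01  4.30626856e-02  4.89486247e-04]
 [ 5.03636585e-04 -3.17750202e-04 -9.99999823e-01]]
```

arm_command(
  plan=[
    [[0, 0, 0.3, 0, 0, 0], [0, -0.2, 0, 0, 0, 0], [0, 0, 0, 0, 0, 0], [0, 0, 0, 0, 0, 0], [0, 0, 0, 0, 0, 0]],
  ],
)

```text
t: 8.43
tcp_pos: [535.2, -139.9, 64.2]
tool_rot: [[-0.043, 0.999, -0.0], [0.999, 0.043, -0.0], [-0.0, -0.0, -1.0]]
ft_force: [-0.0, 0.7, -2.4]
opening: 11.2
gripper_force: 58.8
```

Weight is back on the gripper, so it had been resting on the wall. Descending now.

arm_command(
  plan=[
    [[0, 0.03, -0.4, 0, 0, 0], [0, 0, -0.4, 0, 0, 0], [0, 0, 0, 0, 0, 0], [0, 0, 0, 0, 0, 0], [0, 0, 0, 0, 0, 0]],
  ],
)

```text
t: 8.85
tcp_pos: [535.1, -139.4, 56.1]
tool_rot: [[-0.043, 0.999, -0.0], [0.999, 0.043, -0.0], [-0.0, -0.0, -1.0]]
ft_force: [-0.9, -0.3, -2.3]
opening: 11.5
gripper_force: 58.8
```

In the pocket with no contact force. Continuing down.

arm_command(
  plan=[
    [[0, 0, -0.3, 0, 0, 0], [0, 0, -0.2, 0, 0, 0], [0, 0, -0.1, 0, 0, 0], [0, 0, 0, 0, 0, 0], [0, 0, 0, 0, 0, 0], [0, 0, 0, 0, 0, 0]],
  ],
)

```text
t: 9.35
tcp_pos: [535.3, -139.5, 50.3]
tool_rot: [[-0.043, 0.999, 0.0], [0.999, 0.043, -0.0], [-0.0, 0.0, -1.0]]
ft_force: [-0.2, 0.2, -2.7]
opening: 11.3
gripper_force: 58.8
```

arm_command(
  plan=[
    [[0, 0, -0.08, 0, 0, 0], [0, 0, -0.08, 0, 0, 0], [0, 0, 0, 0, 0, 0], [0, 0, 0, 0, 0, 0], [0, 0, 0, 0, 0, 0]],
  ],
)

```text
t: 9.77
tcp_pos: [535.5, -139.5, 49.4]
tool_rot: [[-0.043, 0.999, 0.0], [0.999, 0.043, 0.001], [0.001, 0.0, -1.0]]
ft_force: [-2.8, 0.9, 5.8]
opening: 11.2
gripper_force: 59.8
```

On the floor (Fz +5.8 N). Releasing.

arm_command(
  plan=[
    [[0, 0, 0, 0, 0, 0], [0, 0, 0, 0, 0, 0], [0, 0, 0, 0, 0, 0], [0, 0, 0, 0, 0, 0], [0, 0, 0, 0, 0, 0], [0, 0, 0, 0, 0, 0], [0, 0, 0, 0, 0, 0], [0, 0, 0, 0, 0, 0]],
  ],
  hand=0,
)

```text
t: 10.43
tcp_pos: [535.3, -139.4, 48.6]
tool_rot: [[-0.043, 0.999, 0.0], [0.999, 0.043, -0.0], [-0.0, 0.0, -1.0]]
ft_force: [-0.2, -0.2, 0.9]
opening: 85.2
gripper_force: 0.0
```

arm_command(
  plan=[
    [[0, 0, 1, 0, 0, 0], [0, 0, 2, 0, 0, 0], [0, 0, 3, 0, 0, 0], [0, 0, 3, 0, 0, 0], [0, 0, 3, 0, 0, 0], [-1, 0, 2, 0, 0, 0], [-3, 1, 0, 0, 0, 0], [-3, 3, 0, 0, 0, 0], [-2, 3.5, 0, 0, 0, 0], [0, 3.5, 0, 0, 0, 0]],
  ],
)

```text
t: 11.27
tcp_pos: [440.4, -30.6, 187.8]
tool_rot: [[-0.037, 0.999, -0.005], [0.999, 0.037, 0.004], [0.004, -0.005, -1.0]]
ft_force: [1.0, 0.3, -0.6]
opening: 85.6
gripper_force: 0.0
```

```bash
python3 - <<'E'
from h import *
s=bot.state();print(s['t'],s['tcp_pos'],s['opening'])
T=vision.get_image('top');S=vision.get_image('scene');w=vision.get_image('wrist')
cv2.imwrite('pics/t5.png',T)
a=cv2.resize(T[225:330,170:410],(800,350),interpolation=cv2.INTER_CUBIC)
b=cv2.resize(S[215:290,220:320],(333,250),interpolation=cv2.INTER_CUBIC)
c=cv2.resize(w,(333,250))
cv2.imwrite('pics/c5.png',np.vstack([a,np.hstack([b,c,np.zeros((250,134,3),np.uint8)])]))
E
```

```text
11.2667 [440.42204506 -30.63105224 187.806589  ] 85.57712455582414
```

View pics/c5.png

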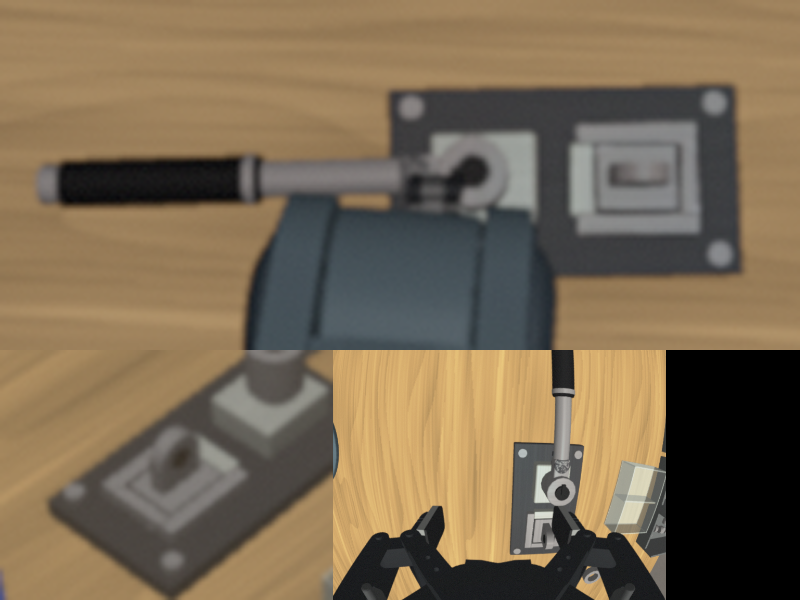

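The pad-eye sits flat in the nest and the wrench is untouched, with the grip black from crop column 60 to 243, row 181. Next I'll straddle the grip with the fingers half closed.

arm_command(
  plan=[
    [[1, 2.5, 0, 0, 0, 0], [1, 2.8, 0, 0, 0, 0], [1, 2.8, 0, 0, 0, 0], [1, 2.8, 0, 0, 0, 0], [1, 2.8, 0, 0, 0, 1], [1, 2.0, 0, 0, 0, 0], [1, 0.9, 0, 0, 0, 0], [0.8, 0, 0, 0, 0, 0], [0, 0, 0, 0, 0, 0], [0, 0, 0, 0, 0, 0]],
  ],
  hand=0.35,
)

```text
t: 12.25
tcp_pos: [524.4, 133.4, 188.8]
tool_rot: [[-0.057, 0.998, 0.0], [0.998, 0.057, -0.002], [-0.002, -0.0, -1.0]]
ft_force: [0.4, -0.4, 0.2]
opening: 55.4
gripper_force: 0.0
```

```bash
python3 - <<'E'
from h import *
s=bot.state();print(s['t'],s['tcp_pos'],s['opening'],s['tool_rot'][:,0])
c=vision.camera_info('wrist');w=vision.get_image('wrist');cv2.imwrite('pics/w6.png',w)
g=cv2.cvtColor(w,cv2.COLOR_BGR2GRAY)
# handle dark run in row of radius ~ y=s.y+60..: sample rows, find dark/bright profile
for P in((521,136,70),(518,212,70),(530.7,-39.6,90)):print(proj('wrist',P,c))
for r in(100,150,180,210):
    d=np.where(g[r,200:440]<70)[0]+200
    if len(d):print(r,d.min(),d.max(),onz('wrist',d.min(),r,70,c),onz('wrist',d.max(),r,70,c))
E
```

```text
12.25 [524.44084384 133.40910759 188.80683772] 55.39555169742213 [-0.05677821  0.99838518 -0.00180767]
[312.3 232.6]
[313.9 121.4]
[313.1 435.3]
150 292 334 [504.6 192.2  70. ] [532.3 193.7  70. ]
180 292 334 [505.5 172.   70. ] [533.6 173.6  70. ]
210 293 334 [507.  151.4  70. ] [535.  152.9  70. ]
```

arm_command(
  plan=[
    [[-0.2, 0.2, -2, 0, 0, 0], [0, 0, -2.5, 0, 0, 0], [0, 0, -2.5, 0, 0, 0], [0, 0, -2, 0, 0, 0], [0, 0, -1.5, 0, 0, 0], [0, 0, -1, 0, 0, 0], [0, 0, -0.7, 0, 0, 0], [0, 0, 0, 0, 0, 0], [0, 0, 0, 0, 0, 0]],
  ],
)

```text
t: 13.05
tcp_pos: [522.1, 137.6, 67.1]
tool_rot: [[-0.059, 0.998, 0.0], [0.998, 0.059, 0.0], [0.0, 0.0, -1.0]]
ft_force: [0.2, -0.2, 1.0]
opening: 55.3
gripper_force: 0.0
```

arm_command(
  plan=[
    [[0, 0, 0, 0, 0, 0], [0, 0, 0, 0, 0, 0], [0, 0, 0, 0, 0, 0]],
  ],
  hand=0.5,
)

```text
t: 13.3
tcp_pos: [522.6, 138.3, 67.6]
tool_rot: [[-0.06, 0.998, 0.002], [0.998, 0.06, 0.001], [0.001, 0.002, -1.0]]
ft_force: [0.2, 0.7, 0.2]
opening: 42.5
gripper_force: 0.0
```

arm_command(
  plan=[
    [[0.31, 0, 0, 0, 0, -1], [0.31, 0, 0, 0, 0, -1], [0.31, 0, 0, 0, 0, -1], [0.31, 0, 0, 0, 0, -1], [0.31, 0, 0, 0, 0, -1], [0.31, -0.01, 0, 0, 0, -1], [0.31, -0.02, 0, 0, 0, -1], [0, 0, 0, 0, 0, 0]],
  ],
)

```text
t: 13.97
tcp_pos: [544.5, 137.6, 66.8]
tool_rot: [[0.063, 0.998, 0.001], [0.998, -0.063, -0.0], [-0.0, 0.001, -1.0]]
ft_force: [0.3, -0.4, 1.0]
opening: 42.8
gripper_force: 0.0
```

arm_command(
  plan=[
    [[0.31, -0.02, 0, 0, 0, -1], [0.31, -0.02, 0, 0, 0, -1], [0.31, -0.03, 0, 0, 0, -1], [0.31, -0.04, 0, 0, 0, -1], [0, 0, 0, 0, 0, 0], [0, 0, 0, 0, 0, 0]],
  ],
)

```text
t: 14.47
tcp_pos: [556.3, 136.6, 66.7]
tool_rot: [[0.132, 0.991, 0.0], [0.991, -0.132, -0.0], [-0.0, 0.0, -1.0]]
ft_force: [-0.0, 0.9, -0.6]
opening: 42.5
gripper_force: 0.0
```

arm_command(
  plan=[
    [[0.31, -0.05, 0, 0, 0, -1], [0.31, -0.05, 0, 0, 0, -1], [0.31, -0.06, 0, 0, 0, -1], [0.31, -0.06, 0, 0, 0, -1], [0, 0, 0, 0, 0, 0], [0, 0, 0, 0, 0, 0]],
  ],
)

```text
t: 14.97
tcp_pos: [568.7, 134.2, 66.7]
tool_rot: [[0.201, 0.98, 0.0], [0.98, -0.201, -0.0], [-0.0, 0.0, -1.0]]
ft_force: [-0.6, 0.8, 0.2]
opening: 42.8
gripper_force: 0.0
```

```bash
cat > ang.py <<'E'
from h import *
s=bot.state();t=s['tcp_pos'];c=vision.camera_info('wrist');w=vision.get_image('wrist')
g=cv2.cvtColor(w,cv2.COLOR_BGR2GRAY).astype(int)
print(s['t'],t.round(1),s['ft_force'].round(1))
B=np.array([530.7,-39.6]);phi=np.arctan2(*(t[:2]-B));print('tcp phi',phi.round(3),np.hypot(*(t[:2]-B)).round(1))
# outer handle part beyond the fingers: dark columns on rows above
for r in range(100,235,15):
    d=np.where(g[r,230:400]<70)[0]+230
    if len(d)>8:
        m=np.median(d);P=onz('wrist',m,r,70,c);print(r,len(d),m,P[:2])
E
python3 ang.py
```

```text
14.9667 [568.7 134.2  66.7] [-0.6  0.8  0.2]
tcp phi 0.215 177.9
160 86 299.5 [575.7 197.9]
175 86 299.5 [574.7 192.8]
190 85 300.0 [573.7 187.7]
205 85 300.0 [572.6 182.6]
220 84 300.5 [571.7 177.3]
```

arm_command(
  plan=[
    [[0.3, -0.07, 0, 0, 0, -1], [0.3, -0.07, 0, 0, 0, -1], [0.3, -0.08, 0, 0, 0, -1], [0.3, -0.08, 0, 0, 0, -1], [0, 0, 0, 0, 0, 0], [0, 0, 0, 0, 0, 0]],
  ],
)

```text
t: 15.52
tcp_pos: [580.7, 131.2, 66.7]
tool_rot: [[0.268, 0.963, 0.0], [0.963, -0.268, -0.0], [-0.0, 0.0, -1.0]]
ft_force: [-0.5, -0.1, 0.3]
opening: 42.7
gripper_force: 0.0
```

arm_command(
  plan=[
    [[0.3, -0.09, 0, 0, 0, -1], [0.3, -0.09, 0, 0, 0, -1], [0.3, -0.1, 0, 0, 0, -1], [0.3, -0.1, 0, 0, 0, -1], [0, 0, 0, 0, 0, 0], [0, 0, 0, 0, 0, 0]],
  ],
)

```text
t: 16.02
tcp_pos: [592.7, 127.4, 66.7]
tool_rot: [[0.335, 0.942, 0.0], [0.942, -0.335, -0.0], [-0.0, 0.001, -1.0]]
ft_force: [0.0, -0.3, 0.0]
opening: 42.5
gripper_force: 0.0
```

arm_command(
  plan=[
    [[0.29, -0.11, 0, 0, 0, -1], [0.29, -0.11, 0, 0, 0, -1], [0.29, -0.12, 0, 0, 0, -1], [0.28, -0.12, 0, 0, 0, -1], [0, 0, 0, 0, 0, 0], [0, 0, 0, 0, 0, 0]],
  ],
)

```text
t: 16.52
tcp_pos: [599.7, 124.5, 64.9]
tool_rot: [[0.399, 0.917, -0.01], [0.917, -0.399, 0.002], [-0.002, -0.01, -1.0]]
ft_force: [-6.5, 2.3, 0.2]
opening: 42.5
gripper_force: 3.3
```

arm_command(
  plan=[
    [[0.28, -0.12, 0, 0, 0, -1], [0.28, -0.13, 0, 0, 0, -1], [0.28, -0.13, 0, 0, 0, -1], [0.28, -0.14, 0, 0, 0, -1], [0, 0, 0, 0, 0, 0], [0, 0, 0, 0, 0, 0]],
  ],
)

```text
t: 17.02
tcp_pos: [609.5, 120.0, 64.3]
tool_rot: [[0.461, 0.887, -0.013], [0.887, -0.461, 0.002], [-0.004, -0.013, -1.0]]
ft_force: [-8.1, 3.5, 1.8]
opening: 42.3
gripper_force: 4.3
```

arm_command(
  plan=[
    [[0.28, -0.14, 0, 0, 0, -1], [0.28, -0.15, 0, 0, 0, -1], [0, 0, 0, 0, 0, 0], [0, 0, 0, 0, 0, 0]],
  ],
)

```text
t: 17.35
tcp_pos: [614.7, 117.3, 64.1]
tool_rot: [[0.492, 0.871, -0.014], [0.871, -0.492, 0.003], [-0.004, -0.013, -1.0]]
ft_force: [-7.7, 3.8, 1.1]
opening: 42.8
gripper_force: 4.6
```

arm_command(
  plan=[
    [[0.27, -0.15, 0, 0, 0, -1], [0.27, -0.15, 0, 0, 0, -1], [0, 0, 0, 0, 0, 0], [0, 0, 0, 0, 0, 0]],
  ],
)

```text
t: 17.68
tcp_pos: [619.7, 114.5, 63.9]
tool_rot: [[0.522, 0.853, -0.015], [0.853, -0.522, 0.003], [-0.005, -0.014, -1.0]]
ft_force: [-8.6, 2.9, 1.4]
opening: 42.7
gripper_force: 4.8
```

arm_command(
  plan=[
    [[0.27, -0.15, 0, 0, 0, -1], [0.27, -0.16, 0, 0, 0, -1], [0, 0, 0, 0, 0, 0], [0, 0, 0, 0, 0, 0]],
  ],
)

```text
t: 18.02
tcp_pos: [624.7, 111.5, 63.7]
tool_rot: [[0.551, 0.834, -0.016], [0.834, -0.551, 0.003], [-0.006, -0.015, -1.0]]
ft_force: [-9.8, 2.8, 1.4]
opening: 42.8
gripper_force: 5.1
```

```bash
python3 ang.py
```

```text
18.0167 [624.7 111.5  63.7] [-9.8  2.8  1.4]
tcp phi 0.556 178.0
160 84 284.5 [651. 171.]
175 88 283.5 [647.9 167. ]
190 88 284.5 [645.3 162.6]
205 87 286.0 [642.8 158.1]
220 86 287.5 [640.2 153.5]
```

arm_command(
  plan=[
    [[0.26, -0.16, 0, 0, 0, -1], [0.26, -0.17, 0, 0, 0, -1], [0, 0, 0, 0, 0, 0], [0, 0, 0, 0, 0, 0]],
  ],
)

```text
t: 18.4
tcp_pos: [629.9, 108.3, 63.7]
tool_rot: [[0.58, 0.815, -0.016], [0.815, -0.58, 0.003], [-0.006, -0.015, -1.0]]
ft_force: [-9.4, 4.4, 1.0]
opening: 43.0
gripper_force: 5.1
```

arm_command(
  plan=[
    [[0.26, -0.17, 0, 0, 0, -1], [0, 0, 0, 0, 0, 0], [0, 0, 0, 0, 0, 0]],
  ],
)

```text
t: 18.65
tcp_pos: [632.8, 106.5, 63.8]
tool_rot: [[0.594, 0.804, -0.015], [0.804, -0.594, 0.003], [-0.006, -0.014, -1.0]]
ft_force: [-9.2, 2.1, 0.5]
opening: 42.7
gripper_force: 4.8
```

```bash
python3 ang.py
```

```text
18.65 [632.8 106.5  63.8] [-9.2  2.1  0.5]
tcp phi 0.61 178.2
160 83 286.0 [662.5 164.1]
175 89 285.0 [659.2 160.3]
190 87 286.0 [656.3 156.1]
205 87 287.0 [653.5 151.8]
220 86 288.5 [650.7 147.4]
```

arm_command(
  plan=[
    [[0.26, -0.17, 0, 0, 0, -1], [0.25, -0.18, 0, 0, 0, -1], [0, 0, 0, 0, 0, 0], [0, 0, 0, 0, 0, 0]],
  ],
)

```text
t: 19.03
tcp_pos: [638.6, 102.4, 64.1]
tool_rot: [[0.622, 0.783, -0.014], [0.783, -0.622, 0.003], [-0.006, -0.012, -1.0]]
ft_force: [-8.6, 2.0, 1.7]
opening: 42.8
gripper_force: 4.2
```

```bash
python3 ang.py
```

```text
19.0333 [638.6 102.4  64.1] [-8.6  2.   1.7]
tcp phi 0.65 178.4
160 83 289.0 [671.1 158.3]
175 88 287.5 [667.5 154.8]
190 88 288.5 [664.5 150.6]
205 86 289.5 [661.5 146.4]
220 86 290.5 [658.4 142.2]
```

arm_command(
  plan=[
    [[0.25, -0.18, 0, 0, 0, -1], [0.25, -0.19, 0, 0, 0, -1], [0, 0, 0, 0, 0, 0], [0, 0, 0, 0, 0, 0]],
  ],
)

```text
t: 19.42
tcp_pos: [644.3, 98.0, 64.3]
tool_rot: [[0.649, 0.76, -0.012], [0.76, -0.649, 0.002], [-0.006, -0.01, -1.0]]
ft_force: [-7.8, 1.0, 0.4]
opening: 42.5
gripper_force: 3.6
```

```bash
python3 ang.py
```

```text
19.4167 [644.3  98.   64.3] [-7.8  1.   0.4]
tcp phi 0.69 178.4
160 83 291.0 [679.1 152.4]
175 88 290.5 [675.6 148.7]
190 87 291.0 [672.4 144.8]
205 86 291.5 [669.1 140.8]
220 86 292.5 [665.9 136.6]
```

The force peaked at about 10.4 N and has fallen to 7.9 N, which puts the bend at roughly 0.15 rad: clicked and well short of 0.30. Swinging back now.

arm_command(
  plan=[
    [[-0.49, 0.385, 0, 0, 0, 2], [-0.5, 0.37, 0, 0, 0, 2], [-0.51, 0.35, 0, 0, 0, 2], [-0.52, 0.33, 0, 0, 0, 2], [-0.535, 0.315, 0, 0, 0, 2], [-0.545, 0.295, 0, 0, 0, 2], [-0.555, 0.275, 0, 0, 0, 2], [-0.565, 0.255, 0, 0, 0, 2], [-0.57, 0.235, 0, 0, 0, 2], [-0.58, 0.215, 0, 0, 0, 2]],
  ],
)

```text
t: 20.3
tcp_pos: [596.0, 127.0, 67.2]
tool_rot: [[0.348, 0.937, 0.002], [0.937, -0.348, 0.0], [0.001, 0.002, -1.0]]
ft_force: [0.6, 0.1, -0.4]
opening: 42.9
gripper_force: 0.2
```

arm_command(
  plan=[
    [[-0.59, 0.195, 0, 0, 0, 2], [-0.595, 0.175, 0, 0, 0, 2], [-0.6, 0.155, 0, 0, 0, 2], [-0.605, 0.13, 0, 0, 0, 2], [-0.61, 0.11, 0, 0, 0, 2], [-0.615, 0.09, 0, 0, 0, 2], [-0.615, 0.07, 0, 0, 0, 2], [-0.62, 0.045, 0, 0, 0, 2], [-0.62, 0.025, 0, 0, 0, 2], [-0.62, 0, 0, 0, 0, 2]],
  ],
)

```text
t: 21.13
tcp_pos: [534.1, 136.9, 66.7]
tool_rot: [[0.006, 1.0, -0.0], [1.0, -0.006, 0.0], [0.0, -0.0, -1.0]]
ft_force: [0.8, 0.4, -0.3]
opening: 42.5
gripper_force: 0.1
```

```bash
python3 ang.py
```

```text
21.1333 [534.1 136.9  66.7] [ 0.8  0.4 -0.3]
tcp phi 0.019 176.5
160 87 343.0 [543.4 200.5]
175 86 342.5 [543.2 195.4]
190 86 341.5 [542.9 190.2]
205 85 341.0 [542.8 184.9]
220 84 339.5 [542.3 179.6]
```

arm_command(
  plan=[
    [[-0.62, -0.02, 0, 0, 0, 2], [-0.62, -0.04, 0, 0, 0, 2], [-0.5, -0.05, 0, 0, 0, 1.6], [-0.4, -0.05, 0, 0, 0, 1.3], [-0.2, -0.03, 0, 0, 0, 0.7], [-0.1, -0.01, 0, 0, 0, 0], [0, 0, 0, 0, 0, 0], [0.5, 0, 0, 0, 0, 0], [0, 0, 0, 0, 0, 0]],
  ],
)

```text
t: 21.93
tcp_pos: [516.7, 134.9, 67.0]
tool_rot: [[-0.123, 0.992, 0.002], [0.992, 0.123, -0.0], [-0.0, 0.002, -1.0]]
ft_force: [-0.4, -0.3, 0.4]
opening: 42.7
gripper_force: 0.0
```

arm_command(
  plan=[
    [[0, 0, 0, 0, 0, 0], [0, 0, 0, 0, 0, 0], [0, 0, 0, 0, 0, 0]],
  ],
  hand=0.3,
)

```text
t: 22.18
tcp_pos: [515.4, 134.8, 66.6]
tool_rot: [[-0.123, 0.992, -0.0], [0.992, 0.123, -0.0], [-0.0, -0.0, -1.0]]
ft_force: [0.4, 0.2, 0.3]
opening: 59.7
gripper_force: 0.0
```

```bash
python3 ang.py
```

```text
22.1833 [515.4 134.8  66.6] [0.4 0.2 0.3]
tcp phi -0.088 175.0
145 31 302.0 [502.2 202.4]
160 88 325.5 [510.6 198.3]
175 87 325.0 [511.1 193.2]
190 86 324.5 [511.6 188. ]
205 85 324.0 [512.1 182.8]
220 85 323.0 [512.4 177.5]
```

The handle is at about −0.084 rad, swung back roughly 0.6 rad, and centred between the open fingers. Lifting clear.

arm_command(
  plan=[
    [[0, 0, 1, 0, 0, 0], [0, 0, 2, 0, 0, 0], [0, 0, 2.5, 0, 0, 0], [0, 0, 2.5, 0, 0, 0], [0, 0, 2.5, 0, 0, 0], [0, 0, 2, 0, 0, 0], [-3, 0, 0, 0, 0, 0], [-3, 0, 0, 0, 0, 0], [-2, 0, 0, 0, 0, 0], [0, 0, 0, 0, 0, 0]],
  ],
)

```text
t: 23.07
tcp_pos: [430.6, 134.5, 191.0]
tool_rot: [[-0.124, 0.992, -0.006], [0.992, 0.124, 0.002], [0.003, -0.006, -1.0]]
ft_force: [-0.3, -0.3, 0.4]
opening: 59.6
gripper_force: 0.0
```

```bash
python3 - <<'E'
from h import *
s=bot.state();print(s['t'],s['tcp_pos'],s['ft_force'])
T=vision.get_image('top');S=vision.get_image('scene')
a=cv2.resize(T[200:340,110:410],(800,373),interpolation=cv2.INTER_CUBIC)
b=cv2.resize(S[130:300,200:460],(340,222),interpolation=cv2.INTER_CUBIC);d=cv2.resize(S[215:290,220:320],(296,222),interpolation=cv2.INTER_CUBIC)
cv2.imwrite('pics/c7.png',np.vstack([a,np.hstack([b,d,np.zeros((222,164,3),np.uint8)])]))
E
```

```text
23.0667 [430.56261982 134.51663195 191.03676048] [-0.25821589 -0.26654119  0.36623371]
```

View pics/c7.png

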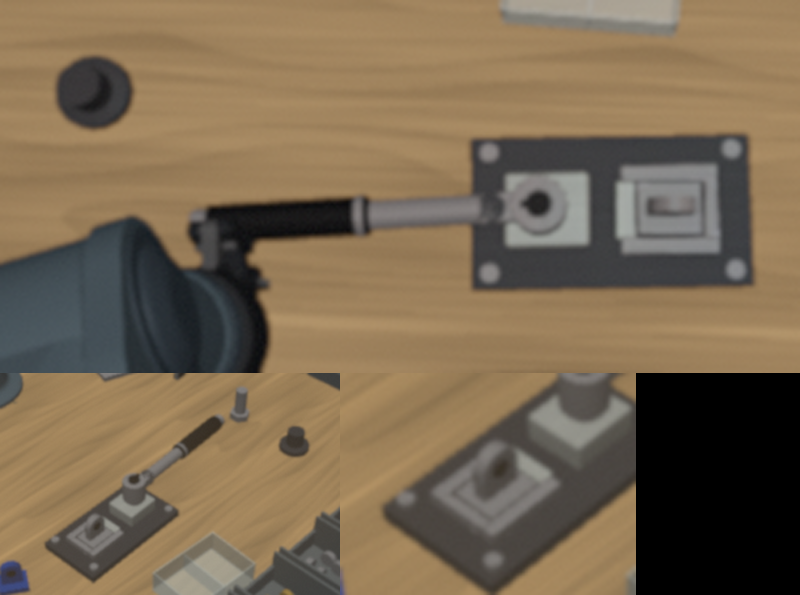

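The pad-eye is still seated in the nest at (670,208) in the crop. The handle is straight and swung back, the bystanders are in place, and the arm is clear at z = 191 mm.

```bash
python3 -c "
from station import close_job
print(close_job())"
```

```text
the job is handed in; nothing more can be done
None
```

The job is handed in, with no verdict shown: the pad-eye is released flat in the nest, the wrench clicked at a bend I estimate at 0.15 rad (limit 0.30), and the handle is swung back about 0.6 rad with the arm clear.

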